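# Shut the reject hopper on the transistor test bench

## Robot

A 6-joint arm with a two-finger parallel gripper is mounted at the origin on the work surface. World frame = base frame: x ahead of the robot, y to its left, z up, the work surface at z = 0. Lengths are in m, angles in degrees, forces in N, time in s.
With the tool pointing down it reaches from about 0.375 to 0.9 m from the base axis. Payload 3.1 kg.
Tool frame: the origin (TCP) lies on the centre line of the jaws, within the pads' length; the fingertips stand 25 mm ahead of it and the grasp point (between the pads) lies 6 mm ahead of it; z points along the fingers, y is the line along which they close (so a half turn about z gives the same grasp; the last joint's range is limited). The gripper opens to 87 mm and grips with 3 to 60 N. Pads are 19 mm wide; open, the fingers measure 117 mm over their backs; the gripper's body (75 mm by 190 mm) begins 51 mm behind the grasp point.
Start: joints at [-74.399, 30.224, 82.088, -0, 67.689, -10.227], TCP at [0.272, -0.563, 0.248] pointing down, gripper open.
Joint ranges: [-176.69, 176.69], [-43.24, 126.21], [12.49, 139.97], [-82, 262], [0, 151.66], [-163.58, 163.58]. Speed limits (degrees/s): [159.86, 159.86, 180, 180, 180, 180].

## Interface

Orientations are given as a 3x3 rotation matrix whose columns are the frame's x, y, z axes.
In Python, from rig import * gives the robot as it stands.
- The arm moves only by the tool step_arm, never from a script. Its argument "steps" is a list of rows, each a list of 7 numbers: the shift along the tool's x, y, z normalised to -1 to 1, where 1 is 0.3 m, then the turn, a rotation vector about the tool's x, y, z normalised to -1 to 1, where 1 is 45 degrees, then the gripper's target within -1 to 1 (shut at 1, half-way at 0, fully open at -1). A call has 1 to 8 rows; each row is the pose to reach, as a shift and turn from the pose commanded when the call began, along the tool's axes at that moment; what a row does not reach only later rows make up. A row lasts 1/12 s, in which the tool goes at most 41.7 mm and 7.16 degrees, less where a joint would pass 70% of its speed; a pose out of reach is approached as far as the arm can. A call with a number of a shift or a turn outside -1 to 1 is refused whole. A call with a gripper value outside its range is refused whole. The fingers move at their own pace and stop on an object; the grip force is fixed at half the most. Time passes only in rows, so rows that repeat a pose let the fingers close. It gives the time, the measured TCP pose, the force, the opening and the grip force at its end, in the units of the state.
- read_state(): the state, without advancing time (a new reading comes with each control period).
- capture(name): name is "side" or "top" or "wrist"; returns a dict with "image" (384x512x3 uint8, red, green, blue), "vertical_fov" (degrees; the focal length in pixels is half the picture's height over the tangent of half this angle, whatever the lens; pixels are square), "cx", "cy" (the principal point, pixels), "world_from_camera" (4x4, takes a point from camera to world coordinates); the wrist camera has in their place "T_tool_cam" (4x4, takes a point from camera to tool coordinates, whose origin is the TCP and whose axes are the flange's). Camera axes: x right, y down, z forward; pixel columns grow to the right and rows downward; lengths in m; the calibration is good to about 2 mm. A picture is of the moment at which its call begins: read the wrist's pose just before it. There is no depth.
- hand_in(): hands the job in; it is judged then, once.
The state is a dict: "time_s": time; "joint_positions": joint angles; "qvel": joint speeds; "tau": joint torques, N m; "position": TCP position; "tcp_rot": TCP orientation; "force": force on the tool from outside, world axes, zero at the start; "moment": the same for the moment, N m; "opening": opening from 0.0 (shut) to 1.0 (fully open); "grasp_force": force on a finger pad.
Only numpy, scipy, OpenCV 4.12 (cv2) and the standard library are available. Lean on these libraries where they do the work, as an engineer would, in place of code of your own. Each camera call takes 0.05 s, during which the arm holds its last target. There are 200 camera calls.

## Task

Two small parts hoppers stand on the test bench, both with their sliding top gate open. Shut the hopper whose gate has the red tab: push the tab along its guides until the gate is fully home and the brass spring catch has clicked up behind it. Leave the gate with the green tab as it is.

Things in the scene. Friction and masses are not known exactly. Their poses are not given: they have to be found in the camera images.
- red_tab (a point): centre of the upright red tab, 10 mm thick (x), 36 wide (y), 45 high (z), top 132 mm above the table. It stands on the middle of the flat steel gate plate (85 mm long in x, 82 wide, top face 87 mm above the table, 22.5 below this point). The gate shuts along this frame's level +x: push on the tab's -x face. It slides at a steady 5 to 10 N and stays where it is left.
- red_hopper: fixed blue and cream metal box under the red gate, 215 mm long (x, -90 to +125 from the origin), 120 wide, 80 high; origin on the table, axes as red_tab. Guide rails along x, 42 to 51 mm either side of the middle, and the end stop beyond the gate rise to 90 mm above the table. Behind the tab nothing is higher than that but the catch when up. Place and heading vary.
- red_gate (a joint): travel of the red gate along red_tab's +x, in m: 0 fully open, 0.080 fully shut against its end stop; starts between 0 and 0.030. From 0.074 on it frees the catch, which then keeps it from going back.
- red_catch (a joint): rise of the red hopper's spring catch, in m: about 0 while the gate plate holds it down, 0.010 when it has clicked up behind the plate. A brass block 7 by 26 mm in the middle of the hopper's width, its top then 91 mm above the table, 44 to 51 mm behind the tab's -x face. A finger could press it down: stay 95 mm or more above the table.
- green_tab (a point): centre of the green tab on the second hopper, which is built just the same; its gate must be left alone. Same axes and sizes as red_tab.
Things that resemble listed ones, but are neither listed nor needed, are in the scene too. Leave any pink look-alike of the red_hopper alone.

How it is judged (in metres and radians):
At the end, for the whole second after the job is handed in: The red gate is shut, within 8 mm of its end stop (joint above 0.072), its catch is up behind it (above 0.007), and the green tab is within 10 mm of where it began (value of joint red_gate above 0.072 m and value of joint red_catch above 0.007 m and distance of green_tab from where it was at the start of the episode below 0.01 m); the robot touches nothing.
It fails at once if the green gate is moved by more than 10 mm (distance of green_tab from where it was at the start of the episode above 0.01 m).
It also fails if it takes over 29 s, if anything falls off the work surface, if the arm or the gripper's body presses on something with over 40 N, if the wrist force passes 120 N, or if a joint passes its speed limit or range.

## Working session

There is one attempt and no reset: what is moved stays moved. The work goes in short steps, Python scripts to look and compute and a tool call to move; the robot and the scene stay as the last step left them, time stands still between calls to the robot, and variables do not carry over. Pictures are saved under pics/ and viewed, at most 10 in all, crops included, and the job is handed in when it is done.

Besides the shell and the picture viewer there is one more tool, called in YAML: its name, and indented under it one key for each argument. step_arm: Moves the arm, as the interface text tells. Scaled input: -1 to 1 covers 0.3 m each way for a shift and 45 degrees each way for a turn. Its arguments: {"type":"object","properties":{"steps":{"type":"array"}},"required":["steps"]}

```bash
mkdir -p pics
cat > h.py <<'E'
from rig import *
import numpy as np, cv2
def cam(c):
    f=192/np.tan(np.radians(c["vertical_fov"])/2)
    return np.array([[f,0,c["cx"]],[0,f,c["cy"]],[0,0,1]])
def ray(c,uv,T=None):
    T=np.array(c["world_from_camera"]) if T is None else T
    d=T[:3,:3]@np.linalg.solve(cam(c),[uv[0],uv[1],1]); return T[:3,3],d/np.linalg.norm(d)
def onz(c,uv,z,T=None):
    o,d=ray(c,uv,T); return o+d*(z-o[2])/d[2]
def tri(r1,r2):
    (a,u),(b,v)=r1,r2
    s=np.linalg.lstsq(np.c_[u,-v],b-a,rcond=None)[0]
    p,q=a+s[0]*u,b+s[1]*v; return (p+q)/2,np.linalg.norm(p-q)
E
python3 - <<'E'
from h import *
for n in("side","top"):
    c=capture(n); im=cv2.cvtColor(c["image"],cv2.COLOR_RGB2BGR); cv2.imwrite(f"pics/{n}0.png",im)
    np.save(f"{n}0.npy",c,allow_pickle=True)
    print(n,np.round(c["world_from_camera"],3).tolist(),c["vertical_fov"])
    hsv=cv2.cvtColor(im,cv2.COLOR_BGR2HSV)
    for nm,m in(("red",cv2.inRange(hsv,(0,120,60),(8,255,255))|cv2.inRange(hsv,(170,120,60),(180,255,255))),("green",cv2.inRange(hsv,(45,100,40),(85,255,255)))):
        k,l,s,ce=cv2.connectedComponentsWithStats(m)
        for i in range(1,k):
            if s[i,4]>25: print(nm,s[i],ce[i].round(1))
E
```

```text
side [[-0.979, -0.144, 0.143, 0.302], [-0.202, 0.652, -0.731, 0.617], [0.012, -0.745, -0.667, 0.663], [0.0, 0.0, 0.0, 1.0]] 51.59478797766226
red [291 112  33  14 236] [307.2 119.4]
red [199 118  13  23 208] [204.8 128.5]
red [ 274  119   66   67 1606] [305.3 152.6]
red [323 118  11  19 126] [329. 128.]
red [180 153  22  18 184] [190.2 161.4]
green [172 217  10  30 202] [176.6 232.2]
green [150 274  39  12 355] [169.3 279.5]
top [[-0.007, -0.991, 0.133, 0.29], [-1.0, 0.01, 0.019, -0.022], [-0.02, -0.132, -0.991, 1.07], [0.0, 0.0, 0.0, 1.0]] 47.145480589814134
red [324 126  18  14 159] [332.7 132.4]
red [358 230   9   8  29] [362.3 233.6]
green [ 433    0   79   42 2818] [474.3  17.9]
green [211 138   5  30  40] [213.  152.4]
green [174 149  20   9 137] [183.2 152.9]
```

View pics/side0.png

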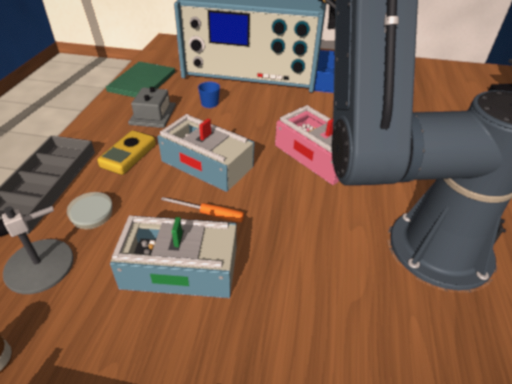

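View pics/top0.png

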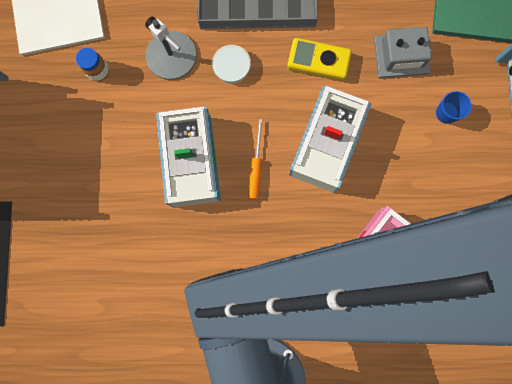

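The candidates are three upright tabs:
- Red tab on the blue and cream hopper: top (333,132), side (205,128).
- Red tab on the pink look-alike: side (329,128).
- Green tab: top (183,153), side (177,232).

The one on the blue and cream hopper fits the description. I'll confirm it in a crop and measure it.

Run:
```python
from h import *
C={n:np.load(f"{n}0.npy",allow_pickle=True).item() for n in("top","side")}
I={n:cv2.cvtColor(C[n]["image"],cv2.COLOR_RGB2BGR) for n in C}
t=cv2.resize(I["top"][75:200,280:380],(400,500),interpolation=cv2.INTER_CUBIC)
s=cv2.resize(I["side"][105:195,150:260],(400,327),interpolation=cv2.INTER_CUBIC)
o=np.zeros((500,800,3),np.uint8);o[:,:400]=t;o[:327,400:]=s;cv2.imwrite("pics/crop.png",o)
R={}
for n,box in(("top",(324,126,18,14)),("side",(199,118,13,23))):
    hsv=cv2.cvtColor(I[n],cv2.COLOR_BGR2HSV);m=cv2.inRange(hsv,(0,110,60),(8,255,255))|cv2.inRange(hsv,(170,110,60),(180,255,255))
    x,y,w,h=box;k=np.zeros_like(m);k[y-2:y+h+2,x-2:x+w+2]=m[y-2:y+h+2,x-2:x+w+2]
    q=cv2.findContours(k,0,2)[0];q=max(q,key=cv2.contourArea);r=cv2.minAreaRect(q);print(n,r,cv2.boxPoints(r).round(1).tolist())
    mm=cv2.moments(k,True);R[n]=(mm["m10"]/mm["m00"],mm["m01"]/mm["m00"])
print("tri centroid",tri(ray(C["top"],R["top"]),ray(C["side"],R["side"])), "top@.132",onz(C["top"],R["top"],.132))
# hopper outline: non-wood = low saturation or blue, near the tab
hsv=cv2.cvtColor(I["top"],cv2.COLOR_BGR2HSV)
k=cv2.inRange(hsv,(0,0,90),(180,70,255));z=np.zeros_like(k);z[80:195,285:375]=k[80:195,285:375]
q=max(cv2.findContours(cv2.morphologyEx(z,3,np.ones((5,5))),0,2)[0],key=cv2.contourArea)
r=cv2.minAreaRect(q);b=cv2.boxPoints(r);W=np.array([onz(C["top"],p,.09) for p in b]);print(b.round(1).tolist(),W.round(3).tolist())
for i in range(4):
    d=W[(i+1)%4]-W[i];print(np.linalg.norm(d).round(4),np.degrees(np.arctan2(d[1],d[0])).round(1))
st=read_state();print(st["position"],np.round(st["tcp_rot"],4).tolist())
```

```text
top ((332.6506652832031, 132.43150329589844), (16.73688507080078, 9.714414596557617), 20.556045532226562) [[323.1000061035156, 134.0], [326.5, 124.9000015258789], [342.20001220703125, 130.8000030517578], [338.79998779296875, 139.89999389648438]]
side ((205.0, 129.0), (22.0, 12.0), 90.0) [[199.0, 118.0], [211.0, 118.0], [211.0, 140.0], [199.0, 140.0]]
tri centroid (array([ 0.56191884, -0.16773692,  0.11255044]), np.float64(0.001787827972616909)) top@.132 [ 0.55729476 -0.16467982  0.132     ]
[[287.29998779296875, 175.0], [321.20001220703125, 83.69999694824219], [371.5, 102.4000015258789], [337.5, 193.6999969482422]] [[0.472, -0.066, 0.09], [0.686, -0.148, 0.09], [0.639, -0.262, 0.09], [0.428, -0.178, 0.09]]
0.2294 -20.9
0.1233 -112.2
0.2275 158.3
0.12 68.6
[ 0.2721449  -0.56193927  0.24665991] [[0.9001, 0.4357, -0.0006], [0.4357, -0.9001, 0.0019], [0.0003, -0.002, -1.0]]
```

View pics/crop.png

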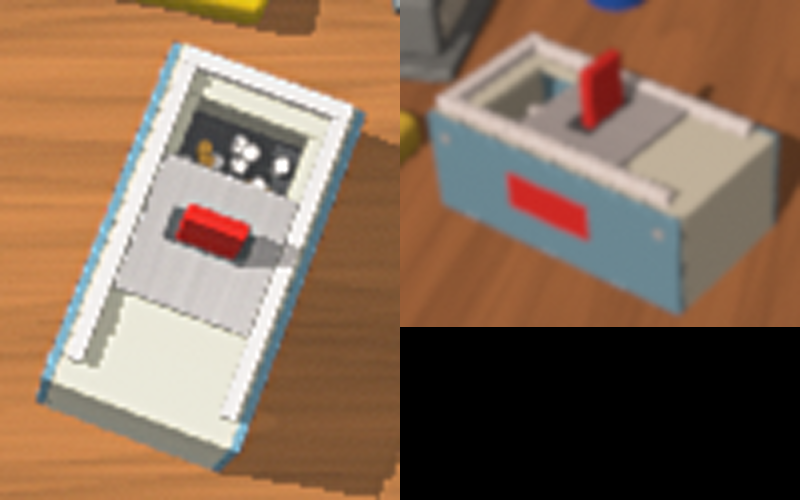

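The crop shows the blue and cream hopper with the red tab at crop (215,232). The uncovered bin is at the far end and the cream deck at the near end, so +x points away from the robot, with a heading of about -21.3°. The tab centre is near (0.560, -0.167). I'll approach in two stages with the fingers shut.

step_arm:
  steps:
    - [0.667,-0.447,0,0,0,0.533,1]
    - [0.667,-0.447,0,0,0,0.533,1]
    - [0.667,-0.447,0,0,0,0.533,1]
    - [0.667,-0.447,0,0,0,0.533,1]
    - [0.667,-0.447,0,0,0,0.533,1]
    - [0.667,-0.447,0,0,0,0.533,1]
    - [0.667,-0.447,0,0,0,0.533,1]
    - [0.667,-0.447,0,0,0,0.533,1]

```text
time_s: 0.77
position: [0.3946, -0.3528, 0.2474]
tcp_rot: [[0.999, 0.036, -0.001], [0.036, -0.999, 0.0], [-0.001, -0.0, -1.0]]
force: [-0.6, -0.2, 0.1]
opening: 0.481
grasp_force: 0.0
```

```bash
cat > go.py <<'E'
from h import *
import sys
from scipy.spatial.transform import Rotation as Ro
def need(p,yaw=-21.3):
    st=read_state();R=np.array(st["tcp_rot"]);a=np.radians(yaw);d=np.array([np.cos(a),np.sin(a),0])
    G=np.c_[d,np.cross([0,0,-1],d),[0,0,-1]]
    print("t",st["time_s"],"pos",np.round(st["position"],4),"F",np.round(st["force"],1),"open",st["opening"])
    print("shift",(R.T@(np.array(p)-st["position"])/.3).round(3),"turn",(np.degrees(Ro.from_matrix(R.T@G).as_rotvec())/45).round(3))
if __name__=="__main__": need([float(v) for v in sys.argv[1:4]])
E
python3 go.py .513 -.148 .200
```

```text
t 0.7667 pos [ 0.3946 -0.3528  0.2474] F [-0.6 -0.2  0.1] open 0.4812433906380469
shift [ 0.419 -0.668  0.158] turn [-0.     0.001  0.519]
```

step_arm:
  steps:
    - [0.419,-0.668,0.158,0,0,0.519,1]
    - [0.419,-0.668,0.158,0,0,0.519,1]
    - [0.419,-0.668,0.158,0,0,0.519,1]
    - [0.419,-0.668,0.158,0,0,0.519,1]
    - [0.419,-0.668,0.158,0,0,0.519,1]
    - [0.419,-0.668,0.158,0,0,0.519,1]
    - [0.419,-0.668,0.158,0,0,0.519,1]
    - [0.419,-0.668,0.158,0,0,0.519,1]

```text
time_s: 1.43
position: [0.5138, -0.1496, 0.1993]
tcp_rot: [[0.931, -0.364, -0.001], [-0.364, -0.931, 0.0], [-0.001, 0.0, -1.0]]
force: [0.2, 0.1, 0.1]
opening: 0.01
grasp_force: 0.0
```

```bash
python3 go.py .513 -.148 .130
python3 - <<'E'
from h import *
st=read_state();c=capture("wrist");im=cv2.cvtColor(c["image"],cv2.COLOR_RGB2BGR);cv2.imwrite("pics/w1.png",im)
T=np.eye(4);T[:3,:3]=st["tcp_rot"];T[:3,3]=st["position"];T=T@np.array(c["T_tool_cam"])
hsv=cv2.cvtColor(im,cv2.COLOR_BGR2HSV);m=cv2.inRange(hsv,(0,110,60),(8,255,255))|cv2.inRange(hsv,(170,110,60),(180,255,255))
for q in cv2.findContours(m,0,2)[0]:
    if cv2.contourArea(q)>150:
        r=cv2.minAreaRect(q);b=cv2.boxPoints(r);print(b.round(0).tolist(),[onz(c,p,.132,T).round(3).tolist() for p in b])
E
```

```text
t 1.4333 pos [ 0.5138 -0.1496  0.1993] F [0.2 0.1 0.1] open 0.009675085069209334
shift [-0.004 -0.004  0.231] turn [ 0.     0.001 -0.001]
[[407.0, 327.0], [418.0, 285.0], [463.0, 298.0], [452.0, 339.0]] [[0.367, -0.236, 0.132], [0.406, -0.254, 0.132], [0.38, -0.287, 0.132], [0.339, -0.271, 0.132]]
[[354.0, 326.0], [380.0, 282.0], [407.0, 297.0], [381.0, 341.0]] [[0.385, -0.194, 0.132], [0.421, -0.225, 0.132], [0.398, -0.243, 0.132], [0.36, -0.211, 0.132]]
[[366.0, 216.0], [478.0, 216.0], [478.0, 270.0], [366.0, 270.0]] [[0.483, -0.229, 0.132], [0.451, -0.309, 0.132], [0.403, -0.303, 0.132], [0.436, -0.217, 0.132]]
[[229.0, 154.0], [229.0, 133.0], [279.0, 134.0], [279.0, 155.0]] [[0.565, -0.15, 0.132], [0.579, -0.156, 0.132], [0.565, -0.188, 0.132], [0.551, -0.183, 0.132]]
```

View pics/w1.png

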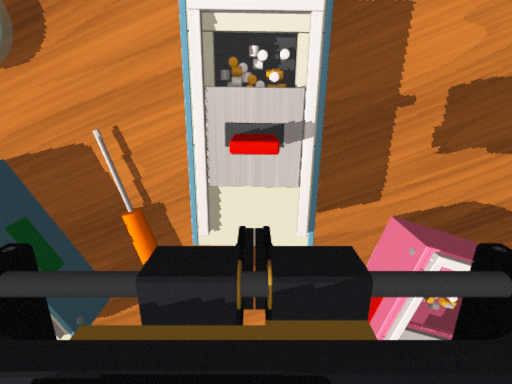

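The wrist view shows the red tab at (254,144), squared up and in line with the shut fingers at (254,270). The rails run vertically in the picture. Next I'll lower behind the tab.

step_arm:
  steps:
    - [0,0,0.1,0,0,0,1]
    - [0,0,0.2,0,0,0,1]
    - [0,0,0.228,0,0,0,1]
    - [0,0,0.228,0,0,0,1]

```text
time_s: 1.82
position: [0.5112, -0.1517, 0.1298]
tcp_rot: [[0.929, -0.37, -0.005], [-0.369, -0.929, 0.002], [-0.005, -0.0, -1.0]]
force: [-0.0, -0.1, -0.5]
opening: 0.008
grasp_force: 0.0
```

step_arm:
  steps:
    - [0.05,0,0,0,0,0,1]
    - [0.08,0,0,0,0,0,1]
    - [0.1,0,0,0,0,0,1]
    - [0.12,0,0,0,0,0,1]
    - [0.14,0,0,0,0,0,1]
    - [0.16,0,0,0,0,0,1]
    - [0.18,0,0,0,0,0,1]
    - [0.2,0,0,0,0,0,1]

```text
time_s: 2.48
position: [0.5653, -0.1712, 0.1319]
tcp_rot: [[0.931, -0.366, -0.009], [-0.366, -0.931, 0.003], [-0.01, 0.001, -1.0]]
force: [-7.5, 0.4, 5.4]
opening: 0.005
grasp_force: 3.9
```

step_arm:
  steps:
    - [0.02,0,0,0,0,0,1]
    - [0.04,0,0,0,0,0,1]
    - [0.055,0,0,0,0,0,1]
    - [0.07,0,0,0,0,0,1]
    - [0.085,0,0,0,0,0,1]
    - [0.1,0,0,0,0,0,1]
    - [0.11,0,0,0,0,0,1]
    - [0.11,0,0,0,0,0,1]

```text
time_s: 3.15
position: [0.5954, -0.1833, 0.1318]
tcp_rot: [[0.931, -0.366, -0.011], [-0.366, -0.931, 0.003], [-0.011, 0.001, -1.0]]
force: [-8.6, 0.3, 5.3]
opening: 0.006
grasp_force: 4.3
```

step_arm:
  steps:
    - [0.01,0,0,0,0,0,1]
    - [0.02,0,0,0,0,0,1]
    - [0.02,0,0,0,0,0,1]

```text
time_s: 3.4
position: [0.5957, -0.1834, 0.1318]
tcp_rot: [[0.931, -0.365, -0.023], [-0.365, -0.931, 0.008], [-0.025, 0.001, -1.0]]
force: [-19.2, 3.1, 14.1]
opening: 0.007
grasp_force: 9.7
```

It has stopped, with the force up to about 20 N. That is either the end stop or a jam, so I'll look.

Run:
```python
from h import *
c=capture("side");im=cv2.cvtColor(c["image"],cv2.COLOR_RGB2BGR)
w=cv2.cvtColor(capture("wrist")["image"],cv2.COLOR_RGB2BGR)
o=np.zeros((400,800,3),np.uint8);o[:327,:400]=cv2.resize(im[105:195,150:260],(400,327),interpolation=cv2.INTER_CUBIC);o[:300,400:]=cv2.resize(w,(400,300))
cv2.imwrite("pics/p1.png",o)
```

```text
(no output)
```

View pics/p1.png

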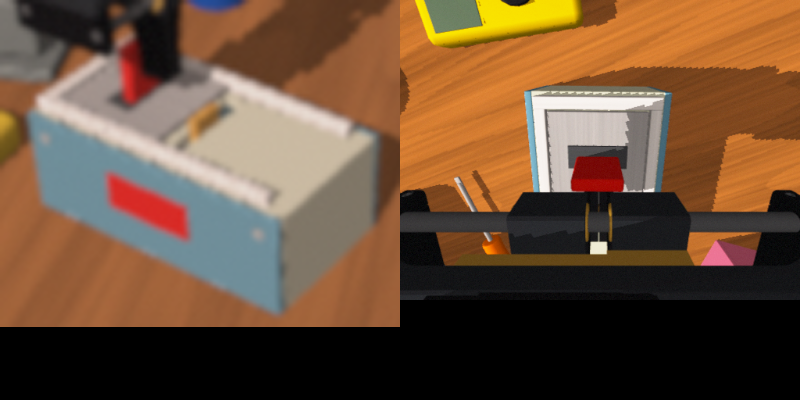

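The gate plate is against the far stop and the brass catch stands up behind it at crop (205,122). I'll back off, rise, and check.

step_arm:
  steps:
    - [-0.03,0,0,0,0,0,1]
    - [-0.07,0,0,0,0,0,1]
    - [-0.07,0,-0.1,0,0,0,1]
    - [-0.07,0,-0.23,0,0,0,1]
    - [-0.2,0,-0.4,0,0,0,1]
    - [-0.35,0,-0.4,0,0,0,1]
    - [-0.35,0,-0.4,0,0,0,1]
    - [-0.35,0,-0.4,0,0,0,1]

```text
time_s: 4.17
position: [0.5043, -0.1461, 0.254]
tcp_rot: [[0.931, -0.366, -0.0], [-0.366, -0.931, 0.0], [-0.0, -0.0, -1.0]]
force: [-0.1, -0.0, -0.3]
opening: 0.002
grasp_force: 0.0
```

Run:
```python
from h import *
c=capture("side");im=cv2.cvtColor(c["image"],cv2.COLOR_RGB2BGR)
w=cv2.cvtColor(capture("wrist")["image"],cv2.COLOR_RGB2BGR)
o=np.zeros((400,800,3),np.uint8);o[:327,:400]=cv2.resize(im[105:195,150:260],(400,327),interpolation=cv2.INTER_CUBIC);o[:300,400:]=cv2.resize(w,(400,300))
cv2.imwrite("pics/p2.png",o);st=read_state();print(st["force"],st["position"],np.abs(st["qvel"]).max())
```

```text
[ 0.62360576  0.32301005 -1.04806862] [ 0.50798792 -0.14826638  0.2529418 ] 2.4222124780145693
```

View pics/p2.png

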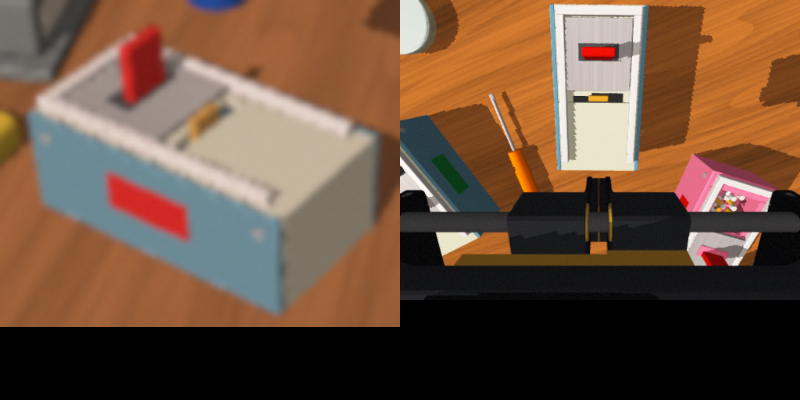

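The gate is home, the catch is up at wrist crop (598,98), and the arm is clear of everything.

```bash
python3 -c "
from rig import *
print(hand_in())"
```

```text
the job is handed in; nothing more can be done
None
```

I pushed the red gate shut against its end stop and the brass catch is up behind it in the final pictures; the green gate was not touched, the arm stands clear, and I handed the job in at about 4 s (no verdict was returned).

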